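Fit a double lid to its jar and raise the cover

TASK

Find the one open jar whose mouth the double lid fits (the round metal inner lid with the black knobbed cover nested in it). Carry the two lids together, set them down fully seated on that jar without dropping them, and let go; then, by its knob, lift the cover alone straight up about 10 cm above where it sat, so that the inner lid stays seated in the jar, and finish still holding the cover there. Leave that jar standing where it is, and leave everything else on the table alone.

Things in the scene. Friction and masses are not known exactly. Their poses are not given: they have to be found in the camera images.
- inner_lid_mid (a point): Inner lid, round, ~120 g: metal flange 58 mm wide, 16 mm high, to grip for carrying both lids; this point is its centre, 18 mm above the lid's foot. Below it a white plug, 44 mm wide, 10 mm long, tapering to 36 mm, enters the jar until the flange rests on the rim (this point then 8 mm above the rim). On top a 55 mm wide, 8 mm high wall round a recess with the cover in it. Axis z up.
- cover_knob (a point): Cover (outer lid), black, ~60 g, loose in the inner lid: lip 54 mm wide, 4.5 mm thick, resting on the wall's top, with a round upright knob 20 mm wide, 29.5 mm tall. Below, a 42 mm wide plug hangs 7 mm deep in the recess with 3 mm play. This point: on the knob's axis, 13 mm below its top, 16.5 mm above the lip; nested, 37 mm above inner_lid_mid. The knob lifts the cover only. Axis z up.
- jar_medium_mouth (a point): Open amber glass jar, loose, about 500 g, the one that the double lid fits: 70 mm tall, body 70 mm in diameter, neck 56 mm in outer diameter over its top 16 mm, mouth about 49 mm. This point is the centre of its mouth, level with the rim. It is the middle-sized of the three open jars. Axis z up.
- jar_small_mouth (a point): Small open amber glass jar, loose: 60 mm tall, body 54 mm, neck 39 mm, mouth 33 mm, too narrow for the lid. This point is the centre of its mouth, level with the rim. To be left alone.
- jar_large_mouth (a point): Large open amber glass jar, loose: 78 mm tall, body 88 mm, neck 75 mm, mouth 69 mm, so wide that the lid would drop in. This point is the centre of its mouth, level with the rim. To be left alone.
- mortar: White porcelain bowl, 88 mm in diameter, 45 mm high, loose; origin at the centre of its underside. To be left alone.
- tumbler: Green drinking glass, 66 mm in diameter, 105 mm high, loose, the tallest of the loose things; origin at the centre of its underside. To be left alone.
- glass_lump: Lump of green glass, about 52 mm across, 36 mm high, loose; origin at the centre of its underside. To be left alone.
- amber_lump: Lump of amber glass, about 46 mm across, 30 mm high, loose; origin at the centre of its underside. To be left alone.
- spatula: Steel spatula lying flat, 170 mm long along its x axis, about 20 mm high, loose; origin under its middle. To be left alone.
- vial: Small closed amber vial with a black cap, 26 mm in diameter, 50 mm high, loose; origin at the centre of its underside. To be left alone.
- glass_slab: Clear glass slab, 60 x 35 x 16 mm, loose; origin at the centre of its underside. To be left alone.
Mind the look-alikes: they are no part of the job. Leave any yellow look-alike of the part that bears cover_knob alone.

How it is judged:
On the way:
1. both lids, still nested, are fully seated on the matching jar and let go (horizontal distance between inner_lid_mid and jar_medium_mouth below 0.006 m and z of inner_lid_mid in the frame of jar_medium_mouth between 0.005 and 0.0105 m and angle between each of inner_lid_mid, jar_medium_mouth's own z axis and vertical below 0.08 rad and z of cover_knob in the frame of inner_lid_mid below 0.041 m and horizontal distance between cover_knob and inner_lid_mid below 0.007 m and contact force between the fingers and inner_lid below 0.1 N and contact force between the fingers and cover below 0.1 N), for 0.2 s.
At the end, for the whole second after the job is handed in: Inner lid seated on the medium jar (centred within 6 mm, flange on the rim within 3 mm, level within 0.08 rad), untouched; the cover held still by the fingers, touching nothing else, 6 to 16 cm above where it sat, within 5 cm of the jar axis, tilted under 0.35 rad; jar upright (horizontal distance between inner_lid_mid and jar_medium_mouth below 0.006 m and z of inner_lid_mid in the frame of jar_medium_mouth between 0.005 and 0.0105 m and angle between each of inner_lid_mid, jar_medium_mouth's own z axis and vertical below 0.08 rad and contact force between each of the arm, the fingers and inner_lid below 0.1 N and contact force between the fingers and cover above 0.5 N and contact force between cover and inner_lid below 0.05 N and contact force between cover and jar_medium below 0.05 N and z of cover_knob in the frame of jar_medium_mouth between 0.105 and 0.205 m and horizontal distance between cover_knob and jar_medium_mouth below 0.05 m and angle between cover_knob's own z axis and vertical below 0.35 rad and linear speed of cover below 0.03 m/s); the arm keeps its last pose, push and grip.
It fails at once if the cover is taken out of the inner lid while the inner lid is not seated on the matching jar, or the inner lid leaves its seat once the cover is off (distance between cover_knob and inner_lid_mid above 0.052 m and not (horizontal distance between inner_lid_mid and jar_medium_mouth below 0.006 m and z of inner_lid_mid in the frame of jar_medium_mouth between 0.005 and 0.0105 m and angle between each of inner_lid_mid, jar_medium_mouth's own z axis and vertical below 0.08 rad)).
It fails at once if the lids are dropped from more than about 2 cm above the jar's rim (height (world z) of inner_lid_mid above 0.098 m and contact force between the fingers and inner_lid below 0.01 N and contact force between the fingers and cover below 0.01 N).
It fails at once if the matching jar is shoved more than 3 cm or tipped (distance of jar_medium_mouth from where it was at the start of the episode above 0.03 m or angle between jar_medium_mouth's own z axis and vertical above 0.35 rad).
It fails at once if another jar or a bystander is moved more than 3 cm (distance of any of mortar, tumbler, glass_lump, amber_lump, spatula, vial, glass_slab, jar_small_mouth, jar_large_mouth from where it was at the start of the episode above 0.03 m).
It also fails if it takes over 50 s, if anything falls off the work surface, if the arm or the gripper's body presses on something with over 40 N, if the wrist force passes 120 N, or if a joint passes its speed limit or range.

ROBOT

A 6-joint arm with a two-finger parallel gripper is mounted at the origin on the work surface. World frame = base frame: x ahead of the robot, y to its left, z up, the work surface at z = 0. Lengths are in m, angles in rad, forces in N, time in s.
With the tool pointing down it reaches from about 0.25 to 0.85 m from the base axis. Payload 12.5 kg.
Tool frame: the origin (TCP) lies at the very end of the fingers, on their centre line; the grasp point (between the pads) lies 19 mm behind it (grasp_offset is the distance from the TCP to the grasp point, in m); z points along the fingers, y is the direction in which the jaws open and shut (so a half turn about z gives the same grasp; the last joint's range is limited). The gripper opens to 93 mm and grips with 3 to 60 N. Pads are 15 mm wide; open, the fingers measure 128 mm over their backs; the gripper's body (75 mm by 188 mm) begins 65 mm behind the grasp point.
Start: joints at [1.234, 0.351, 1.652, -0, 1.139, -0.085], TCP at [0.137, 0.533, 0.219] pointing down, gripper open.
Joint ranges: [-2.75, 2.75], [-0.79, 2.1], [0.01, 2.65], [-1.57, 4.71], [0.07, 3.14], [-2.87, 2.87]. Speed limits (rad/s): [2.22, 2.22, 2.79, 3.14, 3.14, 3.14].

INTERFACE

Orientations are given as a unit quaternion [x, y, z, w].
In Python, from cell import get_obs, read_camera, camera_params, sign_off, grasp_offset gives the robot as it stands.
- The arm moves only by the shell command python3 -m pendant 'ROWS'. ROWS is a JSON object of lists of equal length, an entry for each row: "delta_pos": the shift along the tool's x, y, z in m, a list of three; "turn": the turn about the tool's z in degrees; "claw": the finger opening in m, from 0 to 0.093. In form: {"delta_pos": [[tx, ty, tz], ...], "turn": [turn, ...], "claw": [claw, ...]}. A call has 1 to 20 rows; each row is the pose to reach, as a shift and turn from the pose commanded when the call began, along the tool's axes at that moment; what a row does not reach only later rows make up. A row lasts 1/12 s, in which the tool goes at most 41.7 mm and 7.16 degrees, less where a joint would pass 70% of its speed; a pose out of reach is approached as far as the arm can. A call with a gripper value outside its range is refused whole. The fingers move at their own pace and stop on an object; the grip force is fixed at half the most. Time passes only in rows, so rows that repeat a pose let the fingers close. It gives the time, the measured TCP pose, the force and the opening at its end, in the units of the state.
- get_obs(): the state, without advancing time (a new reading comes with each control period).
- read_camera(name): name is "side" or "top" or "wrist"; returns the picture (400x640x3 uint8, red, green, blue); there is no depth.
- camera_params(name): a dict with "K" (3x3 intrinsics, pixels), "dist_coeffs" ([k1, k2, p1, p2, k3] as OpenCV has them; the pictures are not rectified), "rvec" (rotation vector, rad) and "tvec" (3), from world to camera coordinates, as OpenCV has them. Camera axes: x right, y down, z forward; pixel columns grow to the right and rows downward; lengths in m; the calibration is good to about 2 mm. A picture is of the moment at which its call begins: read the wrist's pose just before it. camera_params takes no time and is no camera call; for the wrist camera it gives the pose at the moment of the call.
- sign_off(): hands the job in, once; it reports no verdict.
The state is a dict: "t": time; "qpos": joint angles; "qd": joint speeds; "effort": joint torques, N m; "tool_pos": TCP position; "tcp_rot": TCP orientation; "contact_force": force on the tool from outside, world axes, zero at the start; "wrist_torque": the same for the moment, N m; "grip_width": finger opening in m.
Only numpy, scipy, OpenCV 4.12 (cv2) and the standard library are available. Lean on these libraries where they do the work, as an engineer would, in place of code of your own. Each camera call takes 0.05 s, during which the arm holds its last target.

## Working session

There is one attempt and no reset: what is moved stays moved. The work goes in short steps, Python scripts to look and compute and a shell command to move; the robot and the scene stay as the last step left them, time stands still between calls to the robot, and variables do not carry over. Pictures are saved under pics/ and viewed, and the job is handed in when it is done.

```bash
mkdir -p pics; ls; cat > h.py <<'E'
import numpy as np, cv2
from cell import *
def grab(n,f):
    im=read_camera(n); cv2.imwrite('pics/'+f,cv2.cvtColor(im,cv2.COLOR_RGB2BGR)); return im
def ray(n,uv,cp=None):
    c=cp or camera_params(n); K=np.array(c['K']);R=cv2.Rodrigues(np.array(c['rvec'],float))[0];t=np.array(c['tvec'],float).ravel()
    p=cv2.undistortPoints(np.array([[uv]],float),K,np.array(c['dist_coeffs'],float))[0,0]
    return -R.T@t, R.T@np.array([p[0],p[1],1])
def onz(n,uv,z,cp=None):
    o,d=ray(n,uv,cp); return o+d*(z-o[2])/d[2]
def proj(n,P,cp=None):
    c=cp or camera_params(n)
    return cv2.projectPoints(np.array(P,float).reshape(-1,1,3),np.array(c['rvec'],float),np.array(c['tvec'],float),np.array(c['K'],float),np.array(c['dist_coeffs'],float))[0].reshape(-1,2)
E
python3 - <<'E'
from h import *
o=get_obs();print(o, grasp_offset)
for n in ['side','top','wrist']:
    grab(n,n+'0.png');c=camera_params(n);print(n,ray(n,(320,200)),c['K'])
E
```

```text
pics
{'t': 0.0, 'qpos': array([ 1.23440048e+00,  3.51236978e-01,  1.65241619e+00,  1.08115054e-05,
        1.13912006e+00, -8.45731932e-02]), 'qd': array([-0.0001043 ,  0.00083056, -0.000243  ,  0.00030507, -0.00214745,
       -0.00055612]), 'effort': array([-2.29215448e-04, -4.97325397e+01, -2.85258812e+01,  6.99098781e-02,
        2.57557654e-02, -6.76106902e-05]), 'tool_pos': array([0.13688665, 0.53233507, 0.21810403]), 'tcp_rot': array([ 1.25581124e-01,  9.92083178e-01, -5.76235363e-04, -1.28131427e-04]), 'contact_force': array([ 0.39564105,  0.2943873 , -0.69445373]), 'wrist_torque': array([0.01686062, 0.02046285, 0.03577022]), 'grip_width': 0.09288872444844849} 0.0188
side (array([ 0.01605899, -0.59871475,  0.85973926]), array([ 0.4674402 ,  0.5359038 , -0.70316361])) [[516.53839546   0.         322.80273947]
 [  0.         516.53839546 205.23832442]
 [  0.           0.           1.        ]]
top (array([ 0.49183024, -0.02832883,  1.18829467]), array([ 0.06094834,  0.00214068, -0.99816082])) [[512.32063551   0.         319.96384009]
 [  0.         512.32063551 203.41020172]
 [  0.           0.           1.        ]]
wrist (array([0.0535708 , 0.55404936, 0.38465189]), array([ 0.29315299, -0.0916841 , -0.95177236])) [[287.14804111   0.         324.01351287]
 [  0.         287.14804111 198.7189505 ]
 [  0.           0.           1.        ]]
```

View pics/top0.png

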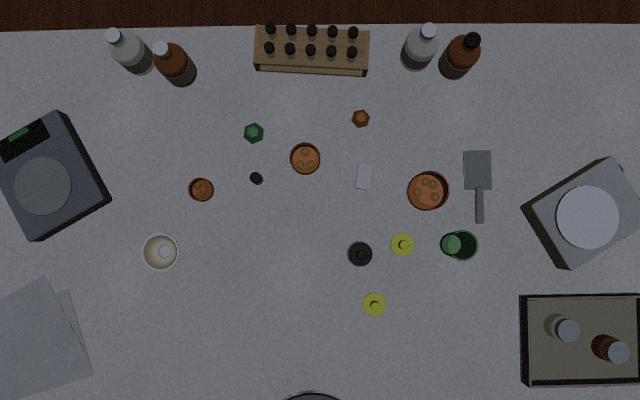

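View pics/side0.png

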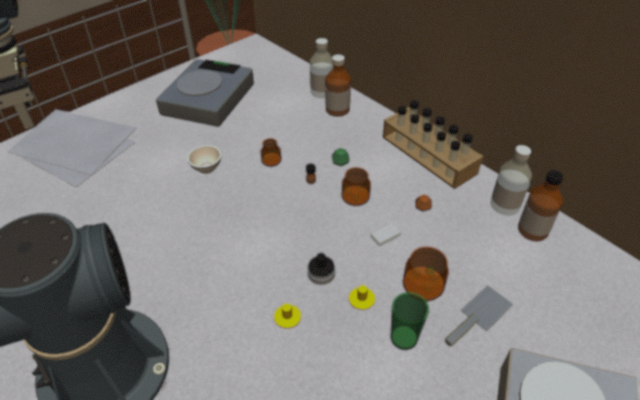

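View pics/wrist0.png

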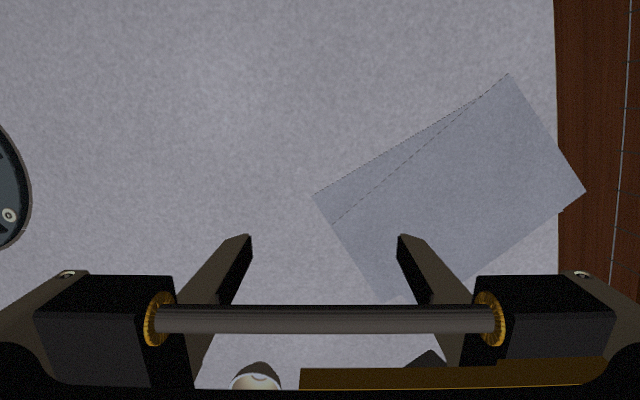

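Top view: the black knobbed lid is at (360,253). The yellow look-alikes at (402,245) and (374,304) are out by colour. There are three open amber jars: small (201,189), middle (305,158) and large (428,190). I'll confirm with enlarged crops.

```bash
python3 - <<'E'
import cv2,numpy as np
t=cv2.imread('pics/top0.png');s=cv2.imread('pics/side0.png')
a=cv2.resize(t[225:325,320:420],(400,400),interpolation=3)
b=cv2.resize(s[225:325,270:370],(400,400),interpolation=3)
c=cv2.convertScaleAbs(np.hstack([a,b]),alpha=1.7)
cv2.imwrite('pics/crop1.png',c)
a=cv2.resize(t[120:220,250:350],(400,400),interpolation=3)
b=cv2.resize(t[140:240,378:478],(400,400),interpolation=3)
cv2.imwrite('pics/crop2.png',cv2.convertScaleAbs(np.hstack([a,b]),alpha=1.7))
E
```

```text
(no output)
```

View pics/crop1.png

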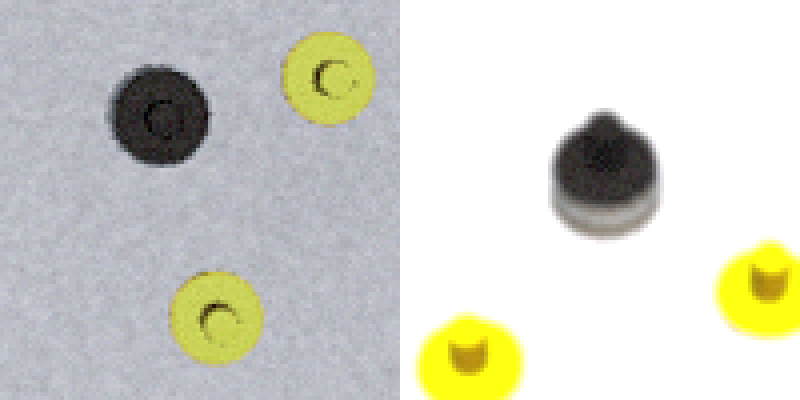

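View pics/crop2.png

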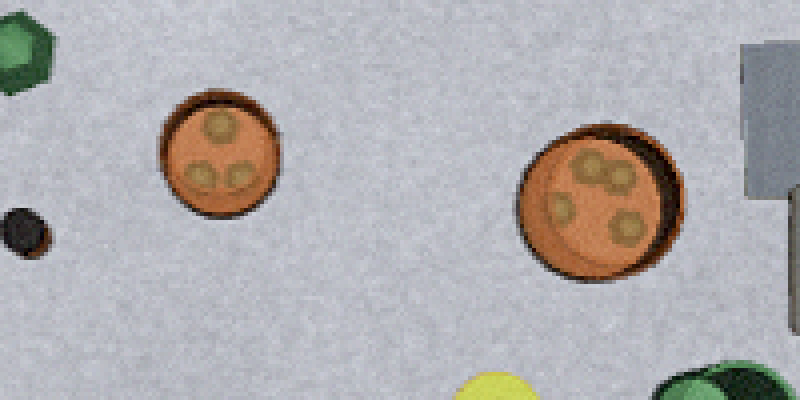

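Confirmed. The lid at (360,254) is black with a metal-coloured flange ring below it in the side view. The medium jar at (305,158) measures between the other two. Next I'll locate them numerically.

```bash
cat >> h.py <<'E'
def cen(im,mask,box):
    x0,y0,x1,y1=box; m=np.zeros(mask.shape,np.uint8); m[y0:y1,x0:x1]=mask[y0:y1,x0:x1]
    n,l,s,c=cv2.connectedComponentsWithStats(m); i=1+np.argmax(s[1:,4]); cs,_=cv2.findContours((l==i).astype(np.uint8),cv2.RETR_EXTERNAL,cv2.CHAIN_APPROX_NONE)
    k=max(cs,key=cv2.contourArea); return cv2.fitEllipse(k),s[i],k[:,0].astype(float)
E
python3 - <<'E'
from h import *
from scipy.spatial.transform import Rotation as Ro
print(Ro.from_quat(get_obs()['tcp_rot']).as_matrix().round(3))
for n,bl,bj in [('top',(335,230,385,280),[('s',(180,170,222,212)),('m',(280,135,330,180)),('l',(400,160,455,215))]),('side',(300,245,340,290),[('m',(335,160,378,210))])]:
    im=cv2.cvtColor(cv2.imread(f'pics/{n}0.png'),4); h=im.astype(int)
    e,s,k=cen(im,((h.max(2)<75)).astype(np.uint8),bl); print(n,'lid',e,s,onz(n,e[0],.0385))
    for nm,b in bj:
        e,s,k=cen(im,((h[...,0]-h[...,2]>25)).astype(np.uint8),b); print(n,nm,e,s,onz(n,e[0],.035))
E
```

```text
[[-0.968  0.249 -0.   ]
 [ 0.249  0.968 -0.001]
 [ 0.    -0.001 -1.   ]]
top lid ((359.4121398925781, 253.60076904296875), (23.59573745727539, 24.32160758972168), 144.5619354248047) [347 241  26  26 483] [ 0.44090417 -0.11262471  0.0385    ]
top s ((199.97100830078125, 188.97756958007812), (22.121902465820312, 24.14499282836914), 103.01871490478516) [188 178  25  23 416] [0.59047207 0.24572337 0.035     ]
top m ((304.5784912109375, 157.6538543701172), (29.053911209106445, 30.353498458862305), 164.31491088867188) [290 143  30  31 708] [0.65881435 0.00798471 0.035     ]
top l ((428.2267150878906, 190.2356719970703), (37.95817565917969, 40.8187141418457), 72.05978393554688) [ 408  171   41   39 1120] [ 0.58151118 -0.27077885  0.035     ]
side lid ((320.8373107910156, 265.95733642578125), (22.12327766418457, 24.243141174316406), 85.93635559082031) [309 254  25  23 446] [ 0.43796179 -0.11452038  0.0385    ]
side m ((355.78192138671875, 186.1156005859375), (28.059480667114258, 39.16911315917969), 3.5355358123779297) [342 167  29  38 905] [0.65671188 0.00803178 0.035     ]
```

```bash
python3 -m pendant '{"delta_pos":[[-0.454,-0.55,0],[-0.454,-0.55,0],[-0.454,-0.55,0],[-0.454,-0.55,0],[-0.454,-0.55,0],[-0.454,-0.55,0],[-0.454,-0.55,0],[-0.454,-0.55,0],[-0.454,-0.55,0],[-0.454,-0.55,0],[-0.454,-0.55,0],[-0.454,-0.55,0],[-0.454,-0.55,0],[-0.454,-0.55,0],[-0.454,-0.55,0],[-0.454,-0.55,0],[-0.454,-0.55,0],[-0.454,-0.55,0],[-0.454,-0.55,0],[-0.454,-0.55,0]],"turn":[17.6,17.6,17.6,17.6,17.6,17.6,17.6,17.6,17.6,17.6,17.6,17.6,17.6,17.6,17.6,17.6,17.6,17.6,17.6,17.6],"claw":[0.093,0.093,0.093,0.093,0.093,0.093,0.093,0.093,0.093,0.093,0.093,0.093,0.093,0.093,0.093,0.093,0.093,0.093,0.093,0.093]}'
python3 - <<'E'
from h import *
from scipy.spatial.transform import Rotation as Ro
o=get_obs();print(o['t'],o['tool_pos'],o['qpos'].round(3));print(Ro.from_quat(o['tcp_rot']).as_matrix().round(3))
E
```

```text
t: 1.82
tool_pos: [0.4391, -0.1128, 0.2182]
tcp_rot: [0.276, 0.961, 0.0, -0.001]
contact_force: [1.1, 0.6, -0.2]
grip_width: 0.0928
1.8167 [ 0.43914981 -0.11276128  0.21823772] [-0.354  0.175  1.888  0.     1.08  -1.365]
[[-0.847  0.531 -0.001]
 [ 0.531  0.847  0.001]
 [ 0.001 -0.    -1.   ]]
```

```bash
python3 - <<'E'
from h import *
c=camera_params('wrist'); im=grab('wrist','w1.png')
import json
json.dump({k:np.array(v).tolist() for k,v in c.items()},open('w1.json','w'))
for P in [(.440,-.1135,.0385),(.440,-.1135,.068)]: print(proj('wrist',P,c))
E
```

```text
[[324.44061197 181.40830964]]
[[324.45719923 187.70643819]]
```

View pics/w1.png

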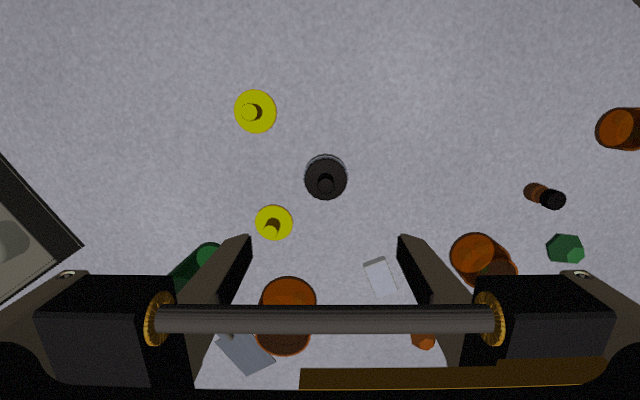

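Wrist view: black lid at (326,179), the metal wall just visible above it, and both yellow covers well clear of the jaw line. Refining the lid position.

```bash
python3 - <<'E'
from h import *
import json
c=json.load(open('w1.json'))
im=cv2.cvtColor(cv2.imread('pics/w1.png'),4).astype(int)
for th in (60,75,90):
    e,s,k=cen(im,(im.max(2)<th).astype(np.uint8),(295,145,355,210))
    print(th,e,s,onz('wrist',e[0],.0385,c))
    X=np.array([onz('wrist',p+0.,.0385,c)[:2] for p in k]); (cc,r)=cv2.minEnclosingCircle(X.astype(np.float32)); print(cc,r,X.max(0)/2+X.min(0)/2)
cv2.imwrite('pics/w1c.png',cv2.convertScaleAbs(cv2.resize(im[140:220,285:365].astype(np.uint8)[...,::-1],(640,600),interpolation=2),alpha=1.8))
# projected model
for z,r in [(.0385,.027),(.034,.0275),(.01,.029)]:
    a=np.linspace(0,6.28,60); p=proj('wrist',np.c_[.440+r*np.cos(a),-.1135+r*np.sin(a),0*a+z],c); print(z,p.min(0),p.max(0))
E
```

```text
60 ((325.27874755859375, 178.59307861328125), (41.466636657714844, 41.5735969543457), 32.99861526489258) [ 304  158   43   42 1413] [ 0.4375142  -0.11071476  0.0385    ]
(0.4380062520503998, -0.11087987571954727) 0.02707606926560402 [ 0.43797503 -0.11109286]
75 ((325.26873779296875, 178.4383544921875), (41.681549072265625, 42.101348876953125), 29.358463287353516) [ 304  157   43   44 1438] [ 0.4373411  -0.11062091  0.0385    ]
(0.43791112303733826, -0.11076561361551285) 0.027636142447590828 [ 0.43789141 -0.11097166]
90 ((325.1904602050781, 177.16500854492188), (42.26734924316406, 45.255741119384766), 176.10617065429688) [ 304  154   44   47 1530] [ 0.43592141 -0.10984545  0.0385    ]
(0.4363967776298523, -0.10994341969490051) 0.029479315504431725 [ 0.43608859 -0.10981936]
0.0385 [302.69244126 159.80471507] [346.18549381 202.06585669]
0.034 [302.55124065 158.76978221] [346.32223219 201.34021451]
0.01 [302.72449054 154.53032912] [346.12583851 196.93250178]
```

View pics/w1c.png

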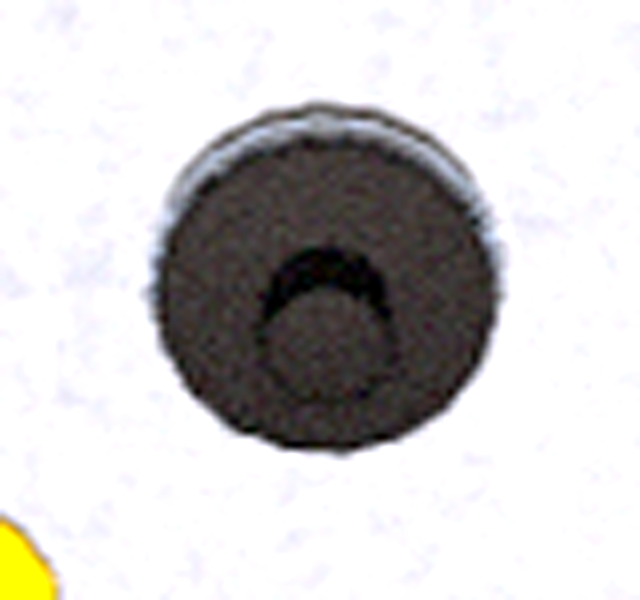

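```bash
python3 -m pendant '{"delta_pos":[[0.001,0,0.03],[0.001,0,0.06],[0.001,0,0.09],[0.001,0,0.12],[0.001,0,0.15],[0.001,0,0.17],[0.001,0,0.185],[0.001,0,0.195],[0.001,0,0.203],[0.001,0,0.208],[0.001,0,0.212],[0.001,0,0.2145],[0.001,0,0.2145],[0.001,0,0.2145],[0.001,0,0.2145]],"turn":[0,0,0,0,0,0,0,0,0,0,0,0,0,0,0],"claw":[0.093,0.093,0.093,0.093,0.093,0.093,0.093,0.093,0.093,0.093,0.093,0.093,0.085,0.08,0.075]}'
python3 - <<'E'
from h import *
grab('wrist','w2.png')
E
```

```text
t: 3.12
tool_pos: [0.4391, -0.1127, 0.0046]
tcp_rot: [0.276, 0.961, -0.0, 0.0]
contact_force: [0.3, 0.5, -0.7]
grip_width: 0.0783
```

View pics/w2.png

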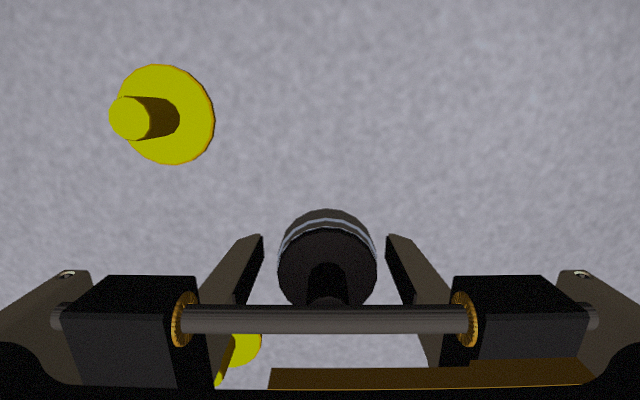

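The lid sits centred between the open fingers (about (327,260)). Closing gently.

```bash
python3 -m pendant '{"delta_pos":[[0.001,0,0.001],[0.001,0,0.001],[0.001,0,0.001],[0.001,0,0.001],[0.001,0,0.001],[0.001,0,0.001],[0.001,0,0.001],[0.001,0,0.001],[0.001,0,0.001],[0.001,0,0.001],[0.001,0,0.001],[0.001,0,0.001]],"turn":[0,0,0,0,0,0,0,0,0,0,0,0],"claw":[0.072,0.068,0.065,0.062,0.06,0.058,0.055,0.05,0.05,0.05,0.05,0.05]}'

```

```text
t: 4.17
tool_pos: [0.438, -0.1121, 0.0031]
tcp_rot: [0.276, 0.961, -0.0, 0.0]
contact_force: [1.7, 0.9, 1.7]
grip_width: 0.0574
```

```bash
python3 -m pendant '{"delta_pos":[[0,0,-0.002],[0,0,-0.006],[0,0,-0.012],[0,0,-0.022],[0,0,-0.034],[0,0,-0.047],[0,0,-0.061],[0,0,-0.075],[0,0,-0.09],[0,0,-0.105],[0,0,-0.12],[0,0,-0.132],[0,0,-0.142],[0,0,-0.15],[0,0,-0.155],[0,0,-0.157],[0,0,-0.157]],"turn":[0,0,0,0,0,0,0,0,0,0,0,0,0,0,0,0,0],"claw":[0.05,0.05,0.05,0.05,0.05,0.05,0.05,0.05,0.05,0.05,0.05,0.05,0.05,0.05,0.05,0.05,0.05]}'
python3 - <<'E'
from h import *
import json
c=camera_params('wrist'); im=grab('wrist','w3.png')
json.dump({k:np.array(v).tolist() for k,v in c.items()},open('w3.json','w'))
E
```

```text
t: 5.58
tool_pos: [0.4379, -0.1121, 0.1603]
tcp_rot: [0.276, 0.961, -0.0, 0.0]
contact_force: [0.1, 0.1, -1.8]
grip_width: 0.0574
```

View pics/w3.png

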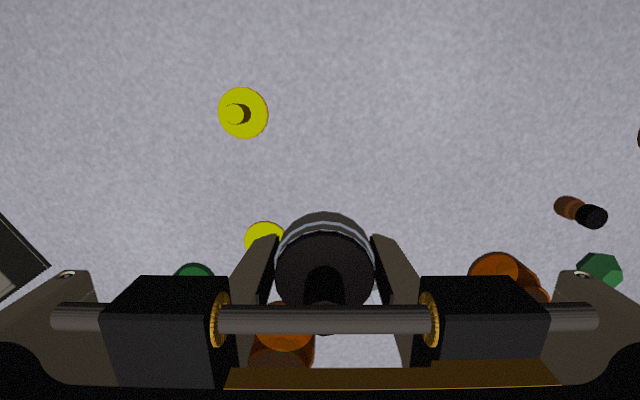

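Both lids are held nested, with about 1.8 N of weight on the wrist. Next I'll move past the jar so the wrist camera can see its mouth.

```bash
python3 -m pendant '{"delta_pos":[[-0.003,0.004,0],[-0.009,0.011,0],[-0.018,0.021,0],[-0.029,0.035,0],[-0.042,0.05,0],[-0.056,0.066,0],[-0.07,0.083,0],[-0.084,0.1,0],[-0.098,0.116,0],[-0.112,0.133,0],[-0.126,0.149,0],[-0.14,0.166,0],[-0.153,0.182,0],[-0.164,0.195,0],[-0.173,0.206,0],[-0.179,0.213,0],[-0.183,0.217,0],[-0.184,0.218,0],[-0.184,0.218,0],[-0.184,0.218,0]],"turn":[0,0,0,0,0,0,0,0,0,0,0,0,0,0,0,0,0,0,0,0],"claw":[0.05,0.05,0.05,0.05,0.05,0.05,0.05,0.05,0.05,0.05,0.05,0.05,0.05,0.05,0.05,0.05,0.05,0.05,0.05,0.05]}'
python3 - <<'E'
from h import *
import json
c=camera_params('wrist'); im=grab('wrist','w4.png'); print(get_obs()['tool_pos'])
json.dump({k:np.array(v).tolist() for k,v in c.items()},open('w4.json','w'))
E
```

```text
t: 7.3
tool_pos: [0.7092, -0.0249, 0.1598]
tcp_rot: [0.276, 0.961, -0.0, -0.0]
contact_force: [0.2, -0.2, -1.6]
grip_width: 0.0574
[ 0.70920153 -0.02493127  0.16003691]
```

View pics/w4.png

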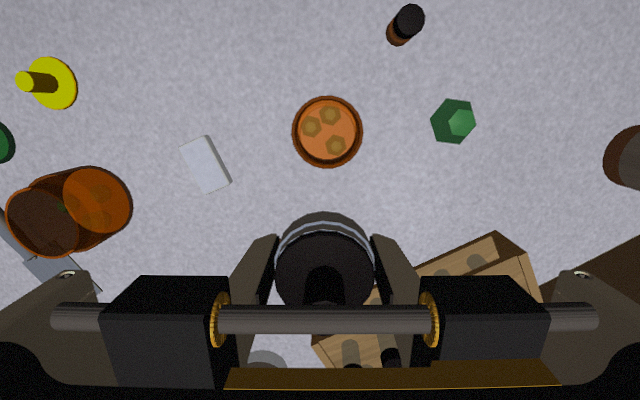

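Wrist view: medium jar mouth at about (328,131), seen almost from above; both lids held at (325,262). I'll enlarge it and overlay the model.

```bash
cat > fit.py <<'E'
from h import *
import json
c=json.load(open('w4.json'))
img=cv2.imread('pics/w4.png'); im=cv2.cvtColor(img,4).astype(int)
m=((im[...,0]-im[...,2]>20)).astype(np.uint8)
e,s,k=cen(im,m,(285,88,370,175)); print(e,s)
for z in (.07,.054,.035,.0): 
    print(z,onz('wrist',e[0],z,c), 'size', np.linalg.norm(onz('wrist',(e[0][0]-e[1][1]/2,e[0][1]),z,c)-onz('wrist',(e[0][0]+e[1][1]/2,e[0][1]),z,c)))
def draw(cx,cy,fn,cam='wrist',cc=c,img=img,box=(283,86,373,176),S=7):
    x0,y0,x1,y1=box
    b=cv2.convertScaleAbs(cv2.resize(img[y0:y1,x0:x1],None,fx=S,fy=S,interpolation=cv2.INTER_CUBIC),alpha=1.5)
    a=np.linspace(0,2*np.pi,100)
    for z,r,col in [(.07,.028,(0,255,0)),(.07,.0245,(255,255,0)),(.0,.035,(255,0,0)),(.054,.035,(255,0,255))]:
        p=proj(cam,np.c_[cx+r*np.cos(a),cy+r*np.sin(a),0*a+z],cc)
        cv2.polylines(b,[(((p-[x0,y0])+.5)*S).astype(int)],True,col,1)
    cv2.imwrite('pics/'+fn,b)
if __name__=='__main__':
    import sys
    draw(float(sys.argv[1]),float(sys.argv[2]),sys.argv[3])
    b=cv2.convertScaleAbs(cv2.resize(img[86:176,283:373],None,fx=6,fy=6,interpolation=cv2.INTER_CUBIC),alpha=1.8); cv2.imwrite('pics/raw_'+sys.argv[3],b)
E
python3 fit.py 0.657 0.008 f1.png
```

```text
((326.80706787109375, 131.6842041015625), (70.62711334228516, 72.29170989990234), 2.1510136127471924) [ 291   96   72   73 4111]
0.07 [0.65417856 0.01182771 0.07      ] size 0.06315695859666176
0.054 [0.65530081 0.01128391 0.054     ] size 0.06710001270664061
0.035 [0.65663348 0.01063814 0.035     ] size 0.07178238946224047
0.0 [0.65908841 0.00944857 0.        ] size 0.08040782032781921
```

View pics/f1.png

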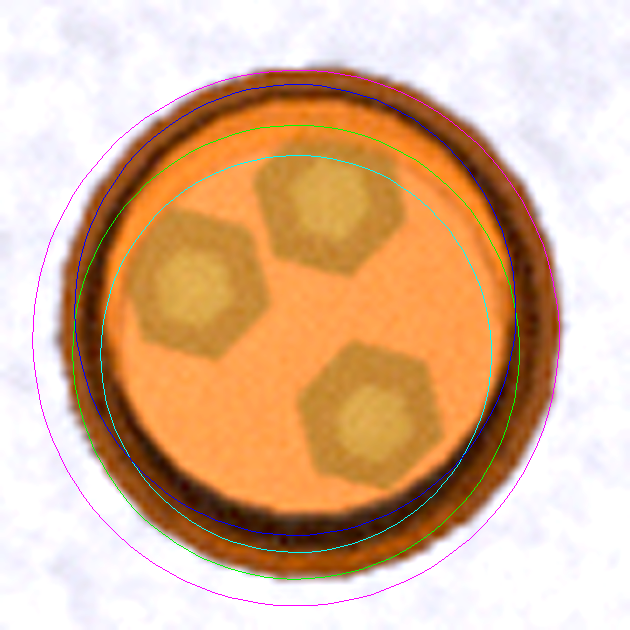

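View pics/raw_f1.png

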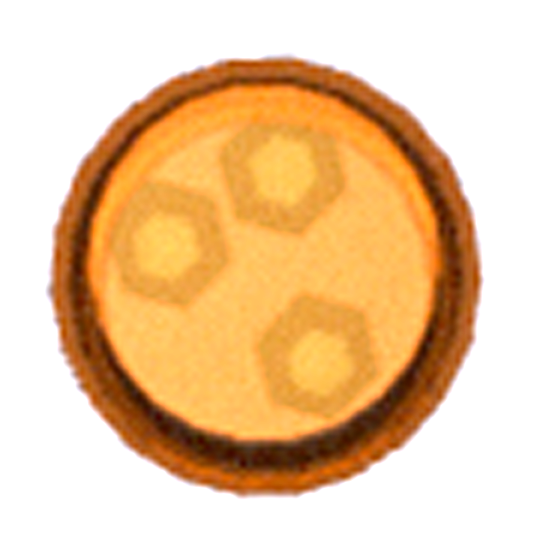

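```bash
cat > hull.py <<'E'
from h import *
import json
from scipy.optimize import least_squares
def hullpts(n,cx,cy,zs,c):
    a=np.linspace(0,2*np.pi,90); P=[]
    for z,r in [(0,.035),(zs,.035),(.054,.028),(.07,.028)]: P.append(np.c_[cx+r*np.cos(a),cy+r*np.sin(a),0*a+z])
    p=proj(n,np.vstack(P),c).astype(np.float32); return cv2.convexHull(p)
def fit(n,k,c,x0):
    ch=cv2.convexHull((k).astype(np.float32))[:,0]
    # resample contour
    def res(x):
        h=hullpts(n,x[0],x[1],x[2],c); return [cv2.pointPolygonTest(h,(float(p[0]),float(p[1])),True)-.5+0 for p in ch]
    r=least_squares(res,x0,loss='soft_l1',bounds=([0,-1,.03],[1,1,.0541]),diff_step=1e-4); return r.x,np.sqrt(np.mean(np.square(res(r.x))))
if __name__=='__main__':
    for n,f,box,th in [('top','top0',(280,135,330,180),15),('side','side0',(335,160,378,210),15),('wrist','w4',(285,88,370,175),20)]:
        im=cv2.cvtColor(cv2.imread(f'pics/{f}.png'),4).astype(int)
        c=json.load(open('w4.json')) if n=='wrist' else camera_params(n)
        e,s,k=cen(im,(im[...,0]-im[...,2]>th).astype(np.uint8),box)
        for zs in (.042,.05): print(n,fit(n,k,c,[.657,.009,zs]))
    # lid in hand in w4
    c=json.load(open('w4.json')); print(proj('wrist',[[.7092,-.0249,.195],[.7092,-.0249,.160],[.7092,-.0249,.179]],c))
E
python3 hull.py
python3 - <<'E'
import cv2
a=cv2.imread('pics/w4.png')[200:345,250:400]
cv2.imwrite('pics/w4c.png',cv2.convertScaleAbs(cv2.resize(a,None,fx=4,fy=4,interpolation=2),alpha=2.2))
E
```

```text
top (array([0.66090125, 0.00827935, 0.03224859]), np.float64(0.13738437997806657))
top (array([0.66090636, 0.00827725, 0.03219561]), np.float64(0.13739313638559883))
side (array([0.66018975, 0.01182144, 0.04069364]), np.float64(0.3328912649588502))
side (array([0.6601867 , 0.01181789, 0.04072593]), np.float64(0.3328789849590595))
wrist (array([0.65704835, 0.0102433 , 0.04336165]), np.float64(0.12330249373717152))
wrist (array([0.65704825, 0.0102433 , 0.04336388]), np.float64(0.12330266687065274))
[[324.8541913  278.8479307 ]
 [324.75926932 248.01309951]
 [324.80618985 263.23624451]]
```

View pics/w4c.png

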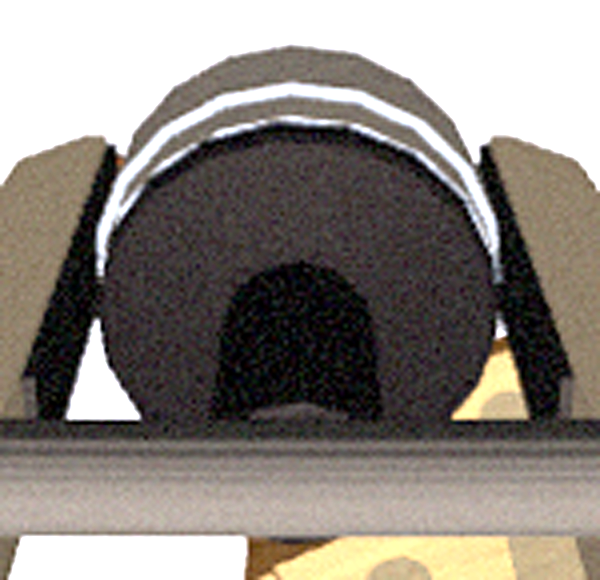

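```bash
python3 - <<'E'
from h import *
import json
from scipy.spatial.transform import Rotation as Ro
c=json.load(open('w4.json'))
T=np.array([.7092,-.0249,.160]); tx=np.array([-.847,.531,0])
a=np.linspace(0,2*np.pi,200)
for dx in (-.003,-.0015,0,.0015,.003):
    o=T+tx*dx; r=[]
    for z,rr in [(.007,.029),(.023,.029),(.031,.0275),(.0354,.027)]:
        p=proj('wrist',np.c_[o[0]+rr*np.cos(a),o[1]+rr*np.sin(a),0*a+o[2]+z],c); r+=[p[:,1].min().round(1)]
    p=proj('wrist',np.c_[o[0]+.01*np.cos(a),o[1]+.01*np.sin(a),0*a+o[2]+.065],c)
    print(dx,r,p[:,1].min(),p[:,0].min(),p[:,0].max())
E
```

```text
-0.003 [np.float64(214.0), np.float64(224.5), np.float64(233.2), np.float64(237.8)] 304.77303500446925 301.85492663435724 348.0899902442591
-0.0015 [np.float64(211.6), np.float64(221.9), np.float64(230.5), np.float64(235.0)] 301.7940293348603 301.7655241199295 348.1843734253344
0 [np.float64(209.2), np.float64(219.3), np.float64(227.8), np.float64(232.3)] 298.7901347704838 301.6755623137624 348.2793423213035
0.0015 [np.float64(206.8), np.float64(216.7), np.float64(225.1), np.float64(229.5)] 295.7611091452613 301.58503784507934 348.37490038397294
0.003 [np.float64(204.4), np.float64(214.0), np.float64(222.4), np.float64(226.7)] 292.70670829052216 301.4939473614458 348.47105104332513
```

```bash
python3 -m pendant '{"delta_pos":[[0.002,0,0],[0.006,0,0],[0.013,0.001,0],[0.022,0.001,0],[0.032,0.001,0],[0.042,0.002,0],[0.051,0.002,0],[0.058,0.003,0],[0.062,0.003,0],[0.0633,0.0027,0],[0.0633,0.0027,0.004],[0.0633,0.0027,0.012],[0.0633,0.0027,0.024],[0.0633,0.0027,0.038],[0.0633,0.0027,0.052],[0.0633,0.0027,0.064],[0.0633,0.0027,0.073],[0.0633,0.0027,0.078],[0.0633,0.0027,0.08],[0.0633,0.0027,0.08]],"turn":[0,0,0,0,0,0,0,0,0,0,0,0,0,0,0,0,0,0,0,0],"claw":[0.05,0.05,0.05,0.05,0.05,0.05,0.05,0.05,0.05,0.05,0.05,0.05,0.05,0.05,0.05,0.05,0.05,0.05,0.05,0.05]}'
python3 - <<'E'
from h import *
import json
print(get_obs()['tool_pos'])
c=camera_params('wrist'); im=grab('wrist','w5.png'); s=grab('side','s5.png')
json.dump({k:np.array(v).tolist() for k,v in c.items()},open('w5.json','w'))
a=cv2.resize(im[150:330,220:430],(400,343),interpolation=2); b=cv2.resize(s[120:240,290:430],(400,343),interpolation=2)
cv2.imwrite('pics/c5.png',cv2.convertScaleAbs(np.hstack([a,b])[...,::-1],alpha=2))
E
```

```text
t: 9.02
tool_pos: [0.6573, 0.011, 0.0798]
tcp_rot: [0.276, 0.961, -0.0, -0.0]
contact_force: [0.6, 0.4, -1.1]
grip_width: 0.0573
[0.65731119 0.01101013 0.0797834 ]
```

View pics/c5.png

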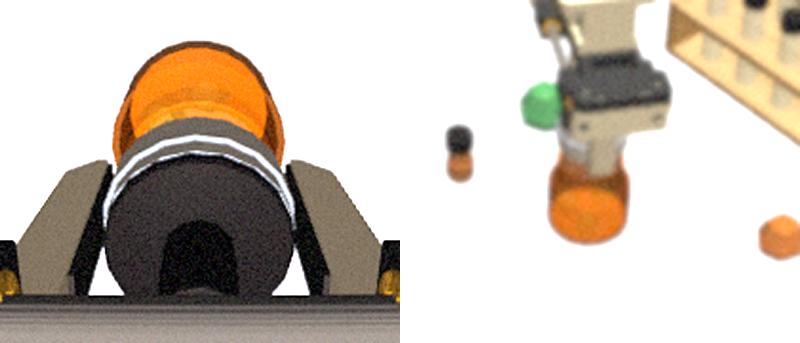

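The lid is laterally centred over the jar in the wrist view (jar centre at about 200, lid centre at about 201 in the crop). The side view agrees. Lowering in small steps with force checks.

```bash
python3 -m pendant '{"delta_pos":[[0,0,0.002],[0,0,0.004],[0,0,0.006],[0,0,0.008],[0,0,0.009],[0,0,0.01],[0,0,0.011],[0,0,0.011]],"turn":[0,0,0,0,0,0,0,0],"claw":[0.05,0.05,0.05,0.05,0.05,0.05,0.05,0.05]}'
```

```text
t: 9.78
tool_pos: [0.6573, 0.011, 0.0689]
tcp_rot: [0.276, 0.961, -0.0, -0.0]
contact_force: [0.1, -0.8, -2.2]
grip_width: 0.0572
```

```bash
python3 -m pendant '{"delta_pos":[[0,0,0.001],[0,0,0.002],[0,0,0.003],[0,0,0.004],[0,0,0.0045],[0,0,0.005],[0,0,0.005]],"turn":[0,0,0,0,0,0,0],"claw":[0.05,0.05,0.05,0.05,0.05,0.05,0.05]}'
```

```text
t: 10.37
tool_pos: [0.6573, 0.011, 0.064]
tcp_rot: [0.276, 0.961, -0.0, -0.0]
contact_force: [0.1, -0.4, -1.6]
grip_width: 0.0571
```

No contact yet, with about 1 mm left to go.

```bash
python3 -m pendant '{"delta_pos":[[0,0,0.0005],[0,0,0.001],[0,0,0.0013],[0,0,0.0016],[0,0,0.0016]],"turn":[0,0,0,0,0],"claw":[0.05,0.05,0.05,0.05,0.05]}'
```

```text
t: 10.78
tool_pos: [0.6574, 0.011, 0.0632]
tcp_rot: [0.276, 0.961, 0.0, 0.0]
contact_force: [-2.5, 0.7, 5.8]
grip_width: 0.0575
```

Contact at z = 0.0632, where seating was expected (0.0631). Letting go gently.

```bash
python3 -m pendant '{"delta_pos":[[0,0,0],[0,0,0],[0,0,0],[0,0,0],[0,0,0],[0,0,0],[0,0,0],[0,0,0],[0,0,0],[0,0,0]],"turn":[0,0,0,0,0,0,0,0,0,0],"claw":[0.059,0.062,0.065,0.068,0.072,0.076,0.08,0.085,0.09,0.093]}'
python3 - <<'E'
from h import *
import json
print(get_obs()['tool_pos'])
c=camera_params('wrist'); im=grab('wrist','w6.png'); s=grab('side','s6.png')
json.dump({k:np.array(v).tolist() for k,v in c.items()},open('w6.json','w'))
a=cv2.resize(im[150:330,220:430],(400,343),interpolation=2); b=cv2.resize(s[120:240,290:430],(400,343),interpolation=2)
cv2.imwrite('pics/c6.png',cv2.convertScaleAbs(np.hstack([a,b])[...,::-1],alpha=2))
E
```

```text
t: 11.62
tool_pos: [0.6573, 0.011, 0.0625]
tcp_rot: [0.276, 0.961, -0.0, 0.0]
contact_force: [-0.0, 0.4, 0.6]
grip_width: 0.0914
[0.6573267  0.01101942 0.06252463]
```

View pics/c6.png

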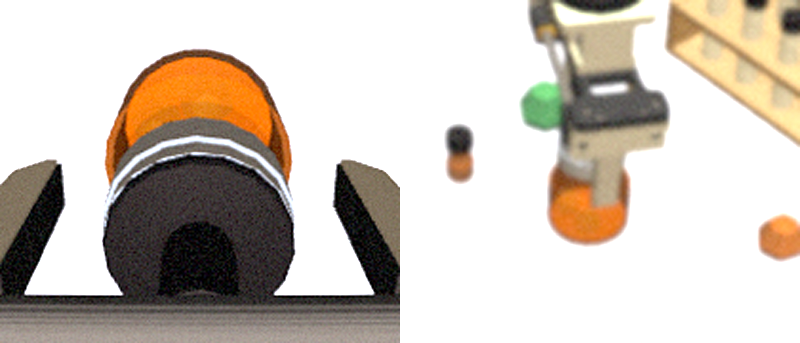

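```bash
python3 -m pendant '{"delta_pos":[[0,0,-0.006],[0,0,-0.02],[0,0,-0.04],[0,0,-0.065],[0,0,-0.09],[0,0,-0.11],[0,0,-0.118],[0,0,-0.12],[0,0,-0.12]],"turn":[0,0,0,0,0,0,0,0,0],"claw":[0.093,0.093,0.093,0.093,0.093,0.093,0.093,0.093,0.093]}'
python3 - <<'E'
from h import *
import json
print(get_obs()['tool_pos'])
c=camera_params('wrist'); im=grab('wrist','w7.png'); s=grab('side','s7.png'); 
json.dump({k:np.array(v).tolist() for k,v in c.items()},open('w7.json','w'))
a=cv2.resize(im[120:300,220:430],(400,343),interpolation=2); b=cv2.resize(s[120:240,290:430],(400,343),interpolation=2)
cv2.imwrite('pics/c7.png',cv2.convertScaleAbs(np.hstack([a,b])[...,::-1],alpha=2))
E
```

```text
t: 12.47
tool_pos: [0.6573, 0.0111, 0.1828]
tcp_rot: [0.276, 0.961, 0.0, 0.0]
contact_force: [0.1, -0.7, 0.1]
grip_width: 0.0928
[0.65728942 0.01105827 0.18283054]
```

View pics/c7.png

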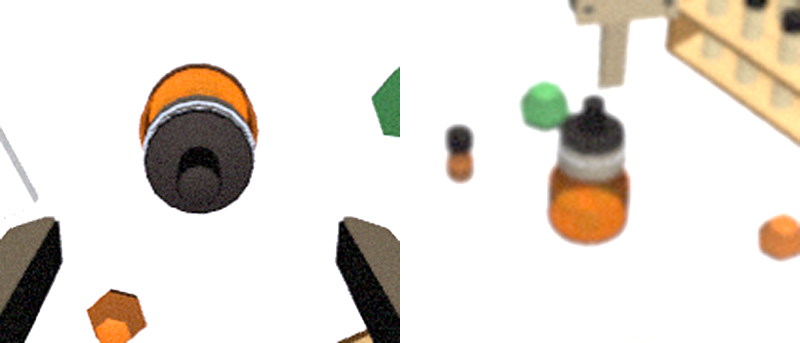

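View pics/w7.png

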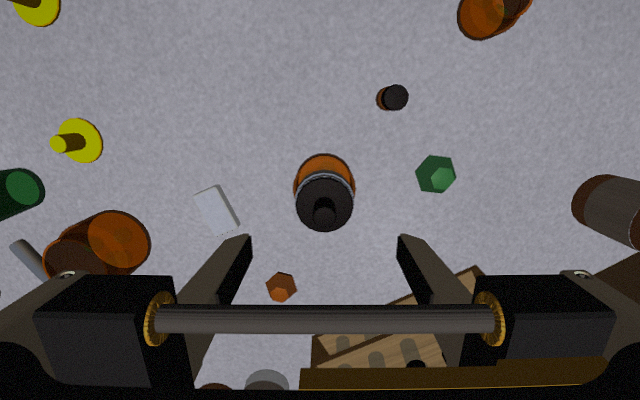

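Side view: lids level and centred on the jar, lip at about (497,166) in the full frame. I'll check the seating height and find the knob by fitting the model in both views.

```bash
cat > v.py <<'E'
from h import *
import json
from scipy.optimize import least_squares
c=json.load(open('w7.json'))
def lipfit(n,f,box,cc,th):
    im=cv2.cvtColor(cv2.imread(f'pics/{f}.png'),4).astype(int)
    e,s,k=cen(im,(im.max(2)<th).astype(np.uint8),box)
    ch=cv2.convexHull(k.astype(np.float32))[:,0]
    a=np.linspace(0,2*np.pi,120)
    def hull(x):
        P=[np.c_[x[0]+r*np.cos(a),x[1]+r*np.sin(a),0*a+x[2]+z] for z,r in [(0,.027),(-.0045,.027),(.0295,.010),(.025,.01)]]
        return cv2.convexHull(proj(n,np.vstack(P),cc).astype(np.float32))
    def res(x): h=hull(x); return [cv2.pointPolygonTest(h,(float(p[0]),float(p[1])),True) for p in ch]
    r=least_squares(res,[.657,.011,.0985],diff_step=1e-4,loss='soft_l1'); print(n,r.x,np.std(res(r.x)),s)
    r2=least_squares(lambda x:res([x[0],x[1],.0985]),[.657,.011],diff_step=1e-4,loss='soft_l1'); print('  z fixed',r2.x,np.sqrt(np.mean(np.square(res([*r2.x,.0985])))))
for th in (60,75): lipfit('wrist','w7',(285,165,365,240),c,th)
for th in (75,95): lipfit('side','s7',(478,150,520,178) if 0 else (480,150,512,178),camera_params('side'),th)
E
python3 - <<'E'
import sys; sys.path.insert(0,'.')
from h import *
print(proj('side',[[.657,.011,.0985],[.657,.011,.07],[.657,.011,.128]]))
E
python3 - <<'E'
import cv2
a=cv2.imread('pics/s7.png')[140:220,320:400]
cv2.imwrite('pics/s7c.png',cv2.convertScaleAbs(cv2.resize(a,None,fx=7,fy=7,interpolation=2),alpha=1.8))
E
```

```text
[[356.01569018 164.79882558]
 [355.54219865 174.24264924]
 [356.52026973 154.68119952]]
```

View pics/s7c.png

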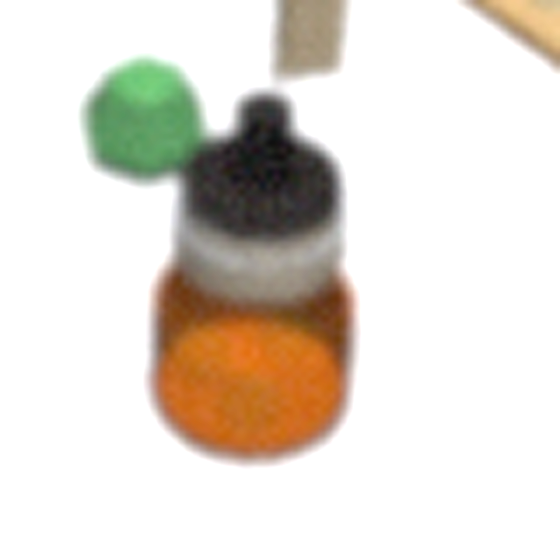

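```bash
sed -i 's/(478,150,520,178) if 0 else (480,150,512,178)/(340,148,376,176)/' v.py; python3 v.py
```

```text
wrist [0.65797417 0.00982502 0.09376706] 0.3391065929034666 [ 296  176   57   56 2485]
  z fixed [0.65648643 0.01071557] 0.6201360536608997
wrist [0.65698232 0.01045783 0.09613509] 0.3696574133771926 [ 296  175   57   57 2550]
  z fixed [0.65630768 0.01086896] 0.45964856170083745
side [0.69743613 0.04768616 0.04839971] 0.528851283931082 [344 154  24  21 338]
  z fixed [0.65564126 0.00932133] 0.7828688288186084
side [ 0.52567329 -0.10635102  0.24791   ] 1.3863887222621072 [340 153  29  23 474]
  z fixed [0.65324704 0.00916877] 3.314296100159854
```

The fit agrees with full seating: lip height about 0.094–0.096 against 0.0985 nominal, within camera error and not riding high. The knob axis is within 1 mm of the tool axis. Going down to the knob with the fingertips about 3 mm above the lip.

```bash
python3 -m pendant '{"delta_pos":[[0,0,0.008],[0,0,0.022],[0,0,0.038],[0,0,0.054],[0,0,0.066],[0,0,0.074],[0,0,0.078],[0,0,0.0805],[0,0,0.0805],[0,0,0.0805]],"turn":[0,0,0,0,0,0,0,0,0,0],"claw":[0.093,0.09,0.08,0.07,0.06,0.055,0.05,0.045,0.045,0.045]}'
python3 - <<'E'
from h import *
im=grab('wrist','w8.png')
cv2.imwrite('pics/c8.png',cv2.convertScaleAbs(im[...,::-1],alpha=2))
E
```

```text
t: 13.4
tool_pos: [0.6577, 0.011, 0.1026]
tcp_rot: [0.276, 0.961, 0.0, 0.0]
contact_force: [0.4, 0.6, 0.4]
grip_width: 0.046
```

View pics/c8.png

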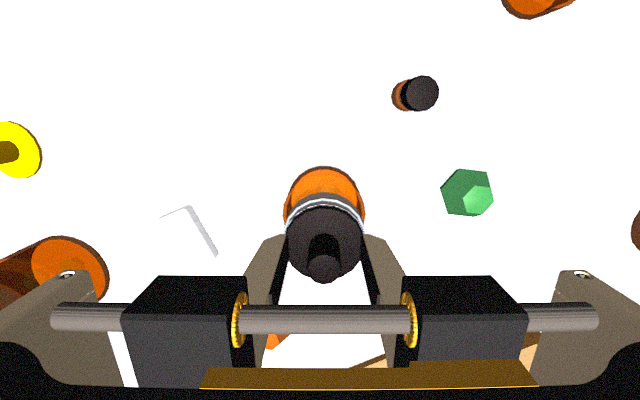

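The knob at (323,262) is centred between the fingers at about (284,250) and (368,250). Closing slowly.

```bash
python3 -m pendant '{"delta_pos":[[0,0,0],[0,0,0],[0,0,0],[0,0,0],[0,0,0],[0,0,0],[0,0,0],[0,0,0],[0,0,0],[0,0,0],[0,0,0],[0,0,0],[0,0,0],[0,0,0]],"turn":[0,0,0,0,0,0,0,0,0,0,0,0,0,0],"claw":[0.042,0.038,0.034,0.031,0.028,0.026,0.024,0.022,0.02,0.018,0.014,0.01,0.01,0.01]}'
```

```text
t: 14.62
tool_pos: [0.6573, 0.0111, 0.102]
tcp_rot: [0.276, 0.961, 0.0, -0.0]
contact_force: [0.6, 0.9, 0.8]
grip_width: 0.0193
```

```bash
python3 -m pendant '{"delta_pos":[[0,0,-0.001],[0,0,-0.002],[0,0,-0.003],[0,0,-0.004],[0,0,-0.005],[0,0,-0.006],[0,0,-0.007],[0,0,-0.007]],"turn":[0,0,0,0,0,0,0,0],"claw":[0.01,0.01,0.01,0.01,0.01,0.01,0.01,0.01]}'
python3 - <<'E'
from h import *
s=grab('side','s9.png'); im=grab('wrist','w9.png')
a=cv2.resize(im[150:330,220:430],(400,343),interpolation=2); b=cv2.resize(s[120:240,290:430],(400,343),interpolation=2)
cv2.imwrite('pics/c9.png',cv2.convertScaleAbs(np.hstack([a,b])[...,::-1],alpha=2))
E
```

```text
t: 15.28
tool_pos: [0.6574, 0.011, 0.1093]
tcp_rot: [0.276, 0.961, 0.0, 0.0]
contact_force: [-0.5, 0.2, -0.4]
grip_width: 0.0197
```

View pics/c9.png

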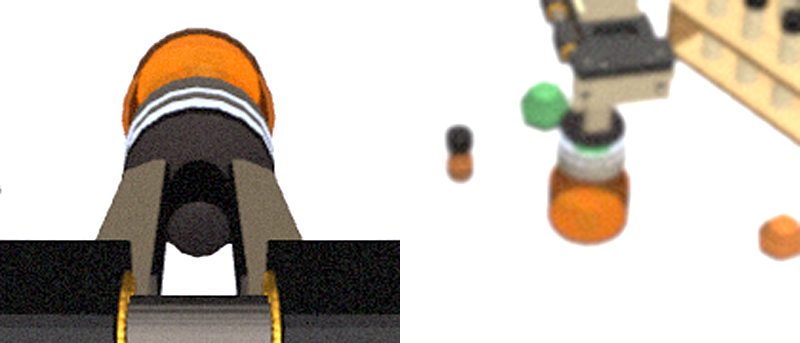

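The cover is coming up alone and the inner lid stays on the jar; force is about 0.4 N, roughly the cover's weight. Continuing to about 10 cm.

```bash
python3 -m pendant '{"delta_pos":[[0,0,-0.002],[0,0,-0.005],[0,0,-0.01],[0,0,-0.017],[0,0,-0.025],[0,0,-0.034],[0,0,-0.044],[0,0,-0.054],[0,0,-0.064],[0,0,-0.074],[0,0,-0.082],[0,0,-0.088],[0,0,-0.092],[0,0,-0.094],[0,0,-0.094],[0,0,-0.094],[0,0,-0.094]],"turn":[0,0,0,0,0,0,0,0,0,0,0,0,0,0,0,0,0],"claw":[0.01,0.01,0.01,0.01,0.01,0.01,0.01,0.01,0.01,0.01,0.01,0.01,0.01,0.01,0.01,0.01,0.01]}'
python3 - <<'E'
from h import *
s=grab('side','s10.png'); im=grab('wrist','w10.png')
a=cv2.resize(im[100:330,200:450],(400,368),interpolation=2); b=cv2.resize(s[90:240,290:430],(400,368),interpolation=2)
cv2.imwrite('pics/c10.png',cv2.convertScaleAbs(np.hstack([a,b])[...,::-1],alpha=2))
E
```

```text
t: 16.8
tool_pos: [0.6571, 0.011, 0.2025]
tcp_rot: [0.276, 0.961, -0.0, -0.0]
contact_force: [-0.4, 0.6, -0.8]
grip_width: 0.0194
```

View pics/c10.png

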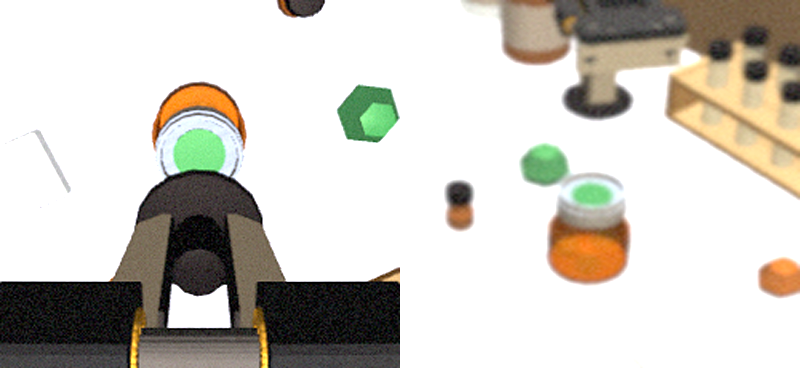

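The cover is held level about 10 cm up, and the inner lid (green recess) sits level on the jar. Handing in.

```bash
python3 - <<'E'
from h import *
o=get_obs(); print(o['t'],o['tool_pos'],o['grip_width'],abs(o['qd']).max()); print(sign_off())
E
```

```text
16.9 [0.6571678  0.01102877 0.20256551] 0.019127275740357653 0.003879488198735893
the job is handed in; nothing more can be done
None
```

I carried the nested lids by the flange to the medium jar, set them down and let go. I then lifted the cover alone by its knob, about 100 mm straight up, and handed in at t = 16.9 s still holding it.

**Seating:** contact came at a tool height of 0.0632 m, where 0.0631 m was expected for full seating.

**Last checks:** the last side and wrist pictures show the inner lid level on the jar and the cover held level above it. The grip opening was 19 mm on the 20 mm knob, and the arm was still.

**Disagreements:**
- **Camera positions:** the fixed and wrist cameras differed by about 2–4 mm on the positions of the lid and the jar. I aimed between them and let the plug's taper take up the rest.
- **Lip height:** the wrist camera's fit after seating read 2–5 mm below nominal, which I put down to camera error. The side camera's free-height fit did not converge, so the contact height is the main evidence for seating.
- **Bystanders:** I did not measure whether the other things moved. None appeared disturbed in the pictures.

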